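# Close the cable channel's cover with one stroke

### The job

Close the cover of the curved cable channel: put a fingertip on the link next to the round end cap and run it along the row to the square outlet box in one gentle stroke, without lifting off on the way, so that each of the five links is pressed fully home in turn. Pick nothing up, do not press hard, and leave the small things lying round the channel where they are.

Things in the scene. Friction and masses are not known exactly. Their poses are not given: they have to be found in the camera images.
- channel: Grey curved cable channel stuck to the desk (cannot move), 34 mm wide, rails 14 mm high, five aluminium cover links in a row; round end cap (34 mm across, 15 mm high) at one end, wider square outlet box (50x56x15 mm) at the other. Origin: on the desk under the third link, z up; cap centre 115 mm away to +y, box centre 140 mm away to -y, both ends curving to -x. Its place and yaw vary.
- link1_top (a point): Centre of the top of the first cover link from the round end cap; x along the run to the outlet box, z up. Link 42 mm long, 24 mm wide; flat top 13 mm long, both ends slope down 34 degrees (10 mm) for a fingertip to slide onto it. Links 46 mm apart, each turned 11 degrees from the last. Top 24 mm above the desk when up, 18 mm when home; the top is sprung and gives 3.5 mm more under 4 to 11 N.
- link1 (a joint): How far the first link is pressed down, m: 0 = standing fully up, 0.006 = fully home against its stop. It goes straight down, takes about 3 N, has no spring and stays where it is left. At the start it stands at 0 to 0.0015.
- link2_top (a point): Centre of the top of the second cover link from the round end cap; x along the run to the outlet box, z up. Link 42 mm long, 24 mm wide; flat top 13 mm long, both ends slope down 34 degrees (10 mm) for a fingertip to slide onto it. Links 46 mm apart, each turned 11 degrees from the last. Top 24 mm above the desk when up, 18 mm when home; the top is sprung and gives 3.5 mm more under 4 to 11 N.
- link2 (a joint): How far the second link is pressed down, m: 0 = standing fully up, 0.006 = fully home against its stop. It goes straight down, takes about 3 N, has no spring and stays where it is left. At the start it stands at 0 to 0.0015.
- link3_top (a point): Centre of the top of the third cover link from the round end cap; x along the run to the outlet box, z up. Link 42 mm long, 24 mm wide; flat top 13 mm long, both ends slope down 34 degrees (10 mm) for a fingertip to slide onto it. Links 46 mm apart, each turned 11 degrees from the last. Top 24 mm above the desk when up, 18 mm when home; the top is sprung and gives 3.5 mm more under 4 to 11 N.
- link3 (a joint): How far the third link is pressed down, m: 0 = standing fully up, 0.006 = fully home against its stop. It goes straight down, takes about 3 N, has no spring and stays where it is left. At the start it stands at 0 to 0.0015.
- link4_top (a point): Centre of the top of the fourth cover link from the round end cap; x along the run to the outlet box, z up. Link 42 mm long, 24 mm wide; flat top 13 mm long, both ends slope down 34 degrees (10 mm) for a fingertip to slide onto it. Links 46 mm apart, each turned 11 degrees from the last. Top 24 mm above the desk when up, 18 mm when home; the top is sprung and gives 3.5 mm more under 4 to 11 N.
- link4 (a joint): How far the fourth link is pressed down, m: 0 = standing fully up, 0.006 = fully home against its stop. It goes straight down, takes about 3 N, has no spring and stays where it is left. At the start it stands at 0 to 0.0015.
- link5_top (a point): Centre of the top of the fifth cover link from the round end cap; x along the run to the outlet box, z up. Link 42 mm long, 24 mm wide; flat top 13 mm long, both ends slope down 34 degrees (10 mm) for a fingertip to slide onto it. Links 46 mm apart, each turned 11 degrees from the last. Top 24 mm above the desk when up, 18 mm when home; the top is sprung and gives 3.5 mm more under 4 to 11 N.
- link5 (a joint): How far the fifth link is pressed down, m: 0 = standing fully up, 0.006 = fully home against its stop. It goes straight down, takes about 3 N, has no spring and stays where it is left. At the start it stands at 0 to 0.0015.
- eraser: Bystander, loose: paper-sleeved eraser block, 22 x 54 x 12 mm; origin at the centre of its underside. Not to be disturbed.
- match_box: Bystander, loose: matchbox, 36 x 56 x 15 mm; origin at the centre of its underside. Not to be disturbed.
- pencil_sharpener: Bystander, loose: round brass pencil sharpener, 29 mm across, 25 mm high; origin at the centre of its underside. Not to be disturbed.
- stamp_tin: Bystander, loose: flat green ink-pad tin, 61 x 90 x 17 mm; origin at the centre of its underside. Not to be disturbed.
- binder_clip_0: Bystander, loose: black bulldog clip, 31 x 32 x 27 mm; origin at the centre of its underside. Not to be disturbed.

How it is judged:
On the way, in this order (a step that is already met when the one before it is completed fails the run):
1. the first link from the end cap is pressed down (at least 3.5 of its 6 mm) (value of joint link1 above 0.0035 m).
2. the second link from the end cap is pressed down (at least 3.5 of its 6 mm) (value of joint link2 above 0.0035 m).
3. the third link from the end cap is pressed down (at least 3.5 of its 6 mm) (value of joint link3 above 0.0035 m).
4. the fourth link from the end cap is pressed down (at least 3.5 of its 6 mm) (value of joint link4 above 0.0035 m).
5. the fifth link from the end cap is pressed down (at least 3.5 of its 6 mm) (value of joint link5 above 0.0035 m).
At the end, for the whole second after the job is handed in: All five links stand at least 4.5 mm down of their 6 mm and are at rest, and each small thing beside the channel is within 15 mm of where it was (value of joint each of link1, link2, link3, link4, link5 above 0.0045 m and velocity of joint each of link1, link2, link3, link4, link5 below 0.002 m/s and distance of each of eraser, match_box, pencil_sharpener, stamp_tin, binder_clip_0 from where it was at the start of the episode below 0.015 m); the robot touches nothing.
It fails at once if the fingertip is lifted well off the cover (grasp point over 80 mm above the desk, about 40 mm off the links) between the first link going down and the last (value of joint link1 above 0.0035 m and value of joint link5 below 0.0035 m and height (world z) of the grasp point above 0.08 m).
It fails at once if the channel is pressed hard (over 40 N) (contact force between the fingers and channel above 40 N).
It fails at once if one of the small things beside the channel is knocked away, lifted or carried (over 15 mm) (distance of any of eraser, match_box, pencil_sharpener, stamp_tin, binder_clip_0 from where it was at the start of the episode above 0.015 m).
It also fails if it takes over 35 s, if anything falls off the work surface, if the arm or the gripper's body presses on something with over 40 N, if the wrist force passes 120 N, or if a joint passes its speed limit or range.

### The arm

A 7-joint arm with a two-finger parallel gripper is mounted at the origin on a cart in front of the work surface, level with it; the furniture and walls round the work are solid. World frame = base frame: x ahead of the robot, y to its left, z up, the work surface at z = 0. Lengths are in m, angles in rad, forces in N, time in s.
With the tool pointing down it reaches from about 0.425 to 0.925 m from the base axis. Payload 6.8 kg.
Tool frame: the origin (TCP) lies on the centre line of the jaws, within the pads' length; the fingertips stand 25 mm ahead of it and the grasp point (between the pads) lies 6 mm ahead of it; z points along the fingers, y is the line along which they close (so a half turn about z gives the same grasp; the last joint's range is limited). The gripper opens to 85 mm and grips with 20 to 120 N. Pads are 22 mm wide; open, the fingers measure 114 mm over their backs; the gripper's body (76 mm by 85 mm) begins 54 mm behind the grasp point. The pads swing forward as they close: fully open they stand 13 mm farther back than shut.
Start: joints at [-1.236, 0.477, 0.022, 1.555, -0.011, 1.109, -0.083], TCP at [0.289, 0.61, 0.256] pointing down, gripper open.
Joint ranges: [-2.96, 2.96], [-0.34, 2.1], [-1.41, 1.46], [0.24, 2.44], [-1.37, 4.51], [0.17, 1.92], [-2.96, 2.96]. Speed limits (rad/s): [2.39, 2.39, 3.14, 3.14, 3.14, 3.14, 3.14].

### API

Orientations are given as a rotation vector (axis times angle).
In Python, from bench import telemetry, grab_frame, job gives the robot as it stands.
- The arm moves only by the tool apply_moves, never from a script. Its argument "rows" is a list of rows, each a list of 2 entries, a list of its own where there are three numbers: the shift along the tool's x, y, z each as a share of 250 mm, from -1 to 1, then the turn, a rotation vector about the tool's x, y, z each as a share of pi rad, from -1 to 1. A call has 1 to 10 rows; each row is the pose to reach, as a shift and turn from the pose commanded when the call began, along the tool's axes at that moment, turning the shorter way round; what a row does not reach only later rows make up. A row lasts 1/8 s, in which the tool goes at most 62.5 mm and 10.7 degrees, less where a joint would pass 70% of its speed; a pose out of reach is approached as far as the arm can. A call with a number of a shift or a turn outside -1 to 1 is refused whole. A call with a gripper value outside its range is refused whole. "jaw" is the gripper's target within -1 to 1 (fully open at 1, half-way at 0, shut at -1), set as the call begins (left out, the last holds). The fingers move at their own pace and stop on an object; "newtons" is the grip in N (left out, the last holds). Time passes only in rows, so rows that repeat a pose let the fingers close. It gives the time, the measured TCP pose, the force, the opening and the grip force at its end, in the units of the state.
- telemetry.get_obs(): the state, without advancing time (a new reading comes with each control period).
- grab_frame(name): name is "scene" or "side" or "wrist"; returns a dict with "frame" (420x560x3 uint8, red, green, blue), "vertical_fov" (degrees; the focal length in pixels is half the picture's height over the tangent of half this angle, whatever the lens; pixels are square), "cx", "cy" (the principal point, pixels), "k1" (the pictures are not rectified: a ray, as slopes to the right and down, at radius r is drawn at 1 + k1 r^2 times it, then the intrinsics apply), "origin" and "attitude" of the camera in the world. Camera axes: x right, y up, looking along -z (the intrinsics and any distortion apply to the point x, -y, -z); pixel columns grow to the right and rows downward; lengths in m; the calibration is good to about 2 mm. A picture is of the moment at which its call begins. There is no depth.
- job.hand_in(): hands the job in; it is judged then, once.
The state is a dict: "clock": time; "joints": joint angles; "qvel": joint speeds; "tau": joint torques, N m; "tcp_pos": TCP position; "orientation": TCP orientation; "contact_force": force on the tool from outside, world axes, zero at the start; "moment": the same for the moment, N m; "grip_width": finger opening in m; "gripper_force": force on a finger pad.
Only numpy, scipy, OpenCV 4.12 (cv2) and the standard library are available. Lean on these libraries where they do the work, as an engineer would, in place of code of your own. Each camera call takes 0.05 s, during which the arm holds its last target. There are 200 camera calls.

## Working session

There is one attempt and no reset: what is moved stays moved. The work goes in short steps, Python scripts to look and compute and a tool call to move; the robot and the scene stay as the last step left them, time stands still between calls to the robot, and variables do not carry over. Pictures are saved under pics/ and viewed, at most 10 in all, crops included, and the job is handed in when it is done.

Besides the shell and the picture viewer there is one more tool, called after "Call:" as name(argument=value, ...), one argument or row to a line, values as JSON. apply_moves: Moves the arm, as the interface text tells. Its arguments: {"type":"object","properties":{"rows":{"type":"array"},"jaw":{"type":"number"},"newtons":{"type":"number"}},"required":["rows"]}

```bash
mkdir -p pics; cat > h.py <<'E'
import numpy as np, cv2
from scipy.spatial.transform import Rotation as R
from bench import telemetry, grab_frame, job
def snap(n,f):
    d=grab_frame(n); cv2.imwrite('pics/'+f,d['frame'][:,:,::-1]); np.save('pics/'+f+'.npy',d,allow_pickle=True); return d
def load(f): return np.load('pics/'+f+'.npy',allow_pickle=True).item()
def att(d):
    a=np.array(d['attitude'],float)
    return a if a.shape==(3,3) else (R.from_rotvec(a) if a.size==3 else R.from_quat(a)).as_matrix()
def cast(d,u,v,z):
    f=210/np.tan(np.radians(d['vertical_fov'])/2)
    K=np.array([[f,0,d['cx']],[0,f,d['cy']],[0,0,1]])
    p=cv2.undistortPoints(np.array([[[u,v]]],float),K,np.array([d['k1'],0,0,0]))[0,0]
    r=att(d)@np.array([p[0],-p[1],-1]); o=np.array(d['origin'])
    return o+r*(z-o[2])/r[2]
E
python3 - <<'E'
from h import *
for n in('scene','side','wrist'):
    d=snap(n,n+'0.png'); print(n,{k:v for k,v in d.items() if k!='frame'})
print(telemetry.get_obs())
a=[cv2.imread(f'pics/{n}0.png') for n in('scene','side')]
E
```

```text
scene {'vertical_fov': 46.40994013172132, 'cx': 281.50100903970036, 'cy': 208.86900089325653, 'k1': -0.10145080964233599, 'origin': array([ 0.00940297, -0.67234495,  0.56629983]), 'attitude': array([ 1.01197638, -0.3390579 , -0.57107306])}
side {'vertical_fov': 50.34233926308623, 'cx': 281.7292845543947, 'cy': 208.69514781273972, 'k1': 0.02743455275119521, 'origin': array([0.58103932, 0.7910518 , 0.56188303]), 'attitude': array([0.05480271, 1.43677947, 2.73442706])}
wrist {'vertical_fov': 64.03207339268253, 'cx': 279.0680714672661, 'cy': 214.81852554701834, 'k1': -0.055787106978968826, 'origin': array([0.22694854, 0.63982369, 0.37318555]), 'attitude': array([-0.24815991, -0.15344583,  1.11934072])}
{'clock': 0.15, 'joints': array([-1.23607978,  0.4776325 ,  0.02235311,  1.55616322, -0.01149295,
        1.10928759, -0.08306364]), 'qvel': array([-5.47826716e-05, -1.53271701e-03,  2.07624339e-04, -1.40750869e-03,
        2.24602696e-04, -4.95644732e-04,  1.07501122e-04]), 'tau': array([ 2.71883422e-03, -5.96921897e+01,  1.61003150e+00, -2.81491971e+01,
        1.26463405e-02,  6.48506364e-03,  4.39652138e-05]), 'tcp_pos': array([0.28906662, 0.6095395 , 0.25556003]), 'orientation': array([-6.89782147e-01, -3.06472909e+00,  2.11741483e-03]), 'contact_force': array([0.18028005, 1.08013299, 0.24244952]), 'moment': array([-0.021776  ,  0.00245355, -0.00518317]), 'gripper_force': 0.0, 'grip_width': 0.08556584581588923}
```

View pics/scene0.png

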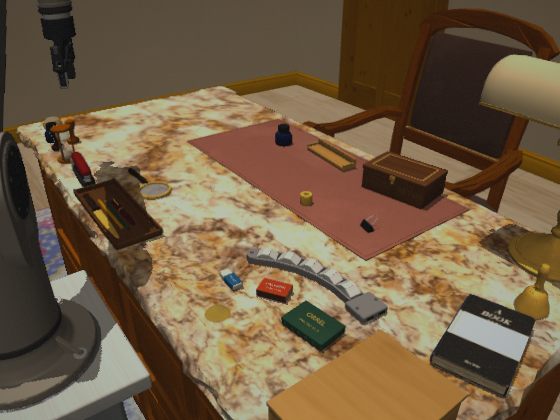

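View pics/wrist0.png

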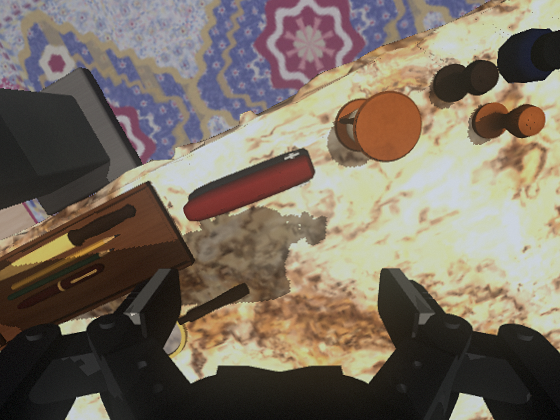

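The scene view shows the channel from the round cap near (254,256) to the box near (367,306). The eraser, matchbox and tin lie on the near side, and the sharpener and clip lie beyond it. I'll zoom in.

```bash
python3 - <<'E'
from h import *
a=cv2.imread('pics/scene0.png')[225:345,215:405]
cv2.imwrite('pics/c1.png',cv2.resize(a,None,fx=4,fy=4,interpolation=cv2.INTER_CUBIC))
d=load('scene0.png')
for u,v,z in[(254,256,.015),(367,306,.015),(306,198,.02),(368,225,.02),(230,279,.012),(274,288,.015),(313,324,.017)]: print(u,v,cast(d,u,v,z))
E
```

```text
254 256 [ 0.43120506 -0.01607154  0.015     ]
367 306 [ 0.50487565 -0.25037063  0.015     ]
306 198 [0.65541924 0.10178037 0.02      ]
368 225 [ 0.68739131 -0.06955491  0.02      ]
230 279 [ 0.35773252 -0.04735788  0.012     ]
274 288 [ 0.40568305 -0.11830634  0.015     ]
313 324 [ 0.40171441 -0.23148033  0.017     ]
```

View pics/c1.png

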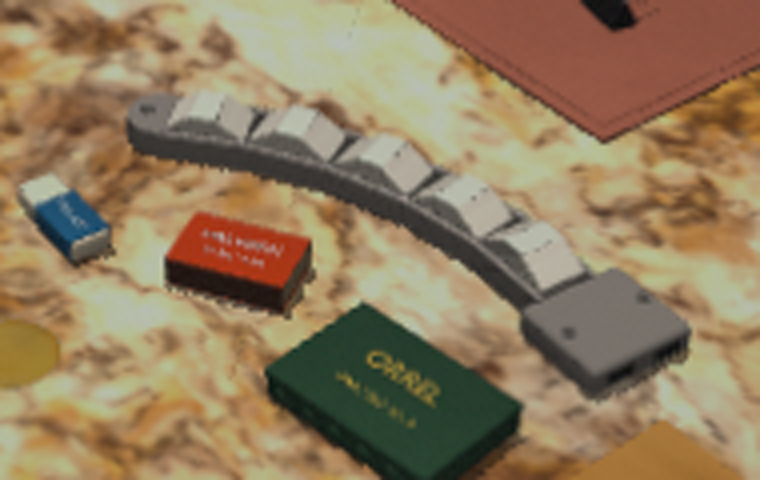

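View pics/side0.png

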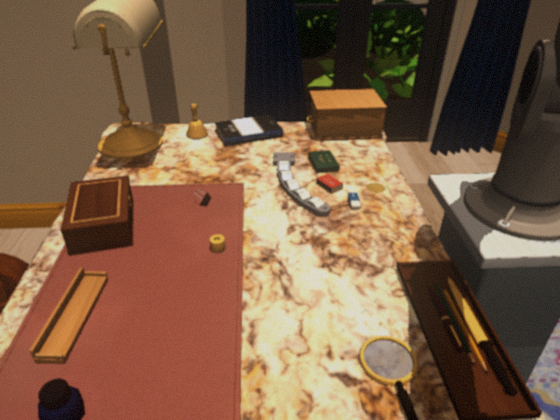

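```bash
cat >> h.py <<'E'
def go(p):
    o=telemetry.get_obs(); M=R.from_rotvec(o['orientation']).as_matrix()
    return np.round(M.T@(np.array(p)-o['tcp_pos'])/.25,3)
E
python3 - <<'E'
from h import *
o=telemetry.get_obs(); M=R.from_rotvec(o['orientation']).as_matrix();print(M.round(3))
print(M.T@(load('wrist0.png')['origin']-o['tcp_pos']), (M.T@att(load('wrist0.png'))).round(2))
print(go([.5,-.12,.27]))
E
```

```text
[[-0.904  0.428 -0.   ]
 [ 0.428  0.904 -0.001]
 [-0.    -0.001 -1.   ]]
[ 0.06909077  0.00059033 -0.11763362] [[-0.    0.96  0.27]
 [ 1.    0.    0.  ]
 [ 0.    0.27 -0.96]]
[-2.013 -2.275 -0.054]
```

Call:
apply_moves(
  rows=[
    [[-0.67,-0.76,0],[0,0,0]],
    [[-0.67,-0.76,0],[0,0,0]],
    [[-0.67,-0.76,0],[0,0,0]],
    [[-0.67,-0.76,0],[0,0,0]],
    [[-0.67,-0.76,0],[0,0,0]],
  ],
  jaw=-1,
)

```text
clock: 0.78
tcp_pos: [0.3611, 0.3613, 0.2562]
orientation: [0.701, 3.062, -0.003]
contact_force: [-0.3, 0.3, 1.0]
grip_width: 0.0002
gripper_force: 0.0
```

Call:
apply_moves(
  rows=[
    [[-0.67,-0.76,0],[0,0,0]],
    [[-0.67,-0.76,0],[0,0,0]],
    [[-0.67,-0.76,0],[0,0,0]],
    [[-0.67,-0.76,0],[0,0,0]],
    [[-0.67,-0.76,0],[0,0,0]],
  ],
)

```text
clock: 1.4
tcp_pos: [0.43, 0.1193, 0.2564]
orientation: [0.701, 3.062, -0.001]
contact_force: [-0.3, 0.8, 0.5]
grip_width: 0.0002
gripper_force: 0.0
```

Call:
apply_moves(
  rows=[
    [[-0.67,-0.76,0],[0,0,0.26]],
    [[-0.67,-0.76,0],[0,0,0.26]],
    [[-0.67,-0.76,0],[0,0,0.26]],
    [[-0.67,-0.76,0],[0,0,0.26]],
    [[-0.67,-0.76,0],[0,0,0.26]],
    [[-0.67,-0.76,0],[0,0,0.26]],
    [[-0.67,-0.76,0],[0,0,0.26]],
  ],
)

```text
clock: 2.28
tcp_pos: [0.4993, -0.1185, 0.2561]
orientation: [-1.845, -2.542, -0.0]
contact_force: [-0.6, 0.2, 0.5]
grip_width: 0.0002
gripper_force: 0.0
```

```bash
python3 - <<'E'
from h import *
d=snap('wrist','w1.png'); print(d['origin'],d['attitude'])
s=snap('scene','s1.png')
E
```

```text
[ 0.47830604 -0.05224225  0.37386515] [-0.27443583 -0.04249637  0.31204459]
```

View pics/w1.png

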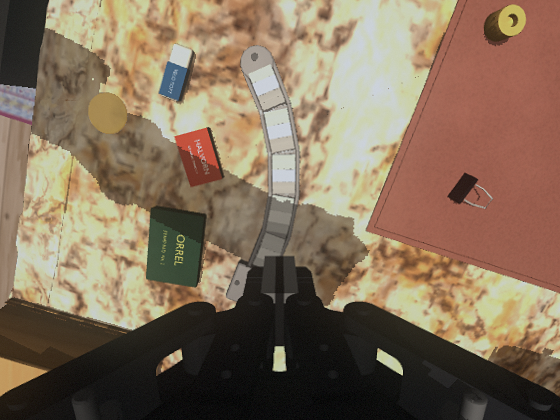

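The wrist view shows the cap at (255,58), links 1–3 near (265,85), (278,128) and (284,175), links 4–5 shaded below that, and the fingertip at (281,262). I'll crop for precision.

```bash
python3 - <<'E'
from h import *
d=load('w1.png')
a=cv2.imread('pics/w1.png')[40:300,200:340]
cv2.imwrite('pics/c2.png',cv2.resize(a,None,fx=2.3*1,fy=2.3,interpolation=cv2.INTER_CUBIC))
b=np.hstack([cv2.resize(a[:140,20:120],None,fx=4,fy=4,interpolation=cv2.INTER_CUBIC),cv2.resize(np.clip(a[120:,20:120].astype(float)*1.8,0,255).astype('uint8'),None,fx=4,fy=4,interpolation=cv2.INTER_CUBIC)])
cv2.imwrite('pics/c2.png',b)
E
```

```text
(no output)
```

View pics/c2.png

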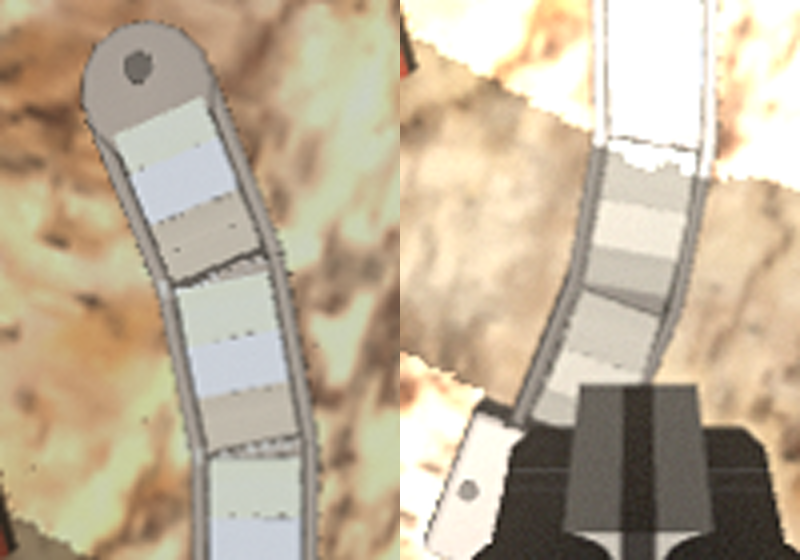

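```bash
python3 - <<'E'
from h import *
d=load('w1.png')
P=np.array([cast(d,u,v,.0235)[:2] for u,v in[(267,85),(280,131.3),(284,175),(279.8,217.3)]])
print(P.round(4), np.linalg.norm(np.diff(P,axis=0),axis=1), 'cap',cast(d,254.5,57,.015),'end', cast(d,271,256,.0235))
r=.023/np.tan(np.radians(5.5)); th=np.radians([22,11,0,-11,-22])
L=np.c_[-r*(1-np.cos(th)),r*np.sin(th)]
A,B=L[:4]-L[:4].mean(0),P-P.mean(0)
U,S,V=np.linalg.svd(A.T@B); M=(U@V).T
W=(L-L[:4].mean(0))@M.T+P.mean(0)
yaw=np.arctan2(M[1,0],M[0,0]); print('fit',W.round(4),'yaw',np.degrees(yaw),'res mm',((W[:4]-P)*1e3).round(1))
np.save('W.npy',W)
o=telemetry.get_obs(); print(o['tcp_pos'], 'tool x heading',np.degrees(np.arctan2(*R.from_rotvec(o['orientation']).as_matrix()[[1,0],0])))
s=load('scene0.png') # cross-check with scene crop
for x,y in[(212,105),(293,120),(390,150),(465,190),(545,238)]: print(cast(s,215+x/4,225+y/4,.0235))
E
```

```text
[[ 0.4564 -0.0242]
 [ 0.4824 -0.0627]
 [ 0.5002 -0.104 ]
 [ 0.5103 -0.1494]] [0.04647561 0.0449659  0.04646778] cap [ 0.43605757 -0.00206553  0.015     ] end [ 0.51494302 -0.19552294  0.0235    ]
fit [[ 0.4564 -0.0245]
 [ 0.4823 -0.0623]
 [ 0.5004 -0.1044]
 [ 0.5102 -0.1491]
 [ 0.5112 -0.1949]] yaw 17.830760907533893 res mm [[ 0.1 -0.3]
 [-0.1  0.4]
 [ 0.2 -0.4]
 [-0.2  0.3]]
[ 0.49915215 -0.1188654   0.25621084] tool x heading 108.02509841031345
[ 0.45553419 -0.02879769  0.0235    ]
[ 0.47978968 -0.06182392  0.0235    ]
[ 0.50197255 -0.10797403  0.0235    ]
[ 0.50999768 -0.15202908  0.0235    ]
[ 0.51545911 -0.1992575   0.0235    ]
```

```bash
python3 - <<'E'
from h import *
W=np.load('W.npy')
print(go([*W[0],.075]))
for w in W: print(go([*w,.075])-go([*W[0],.075]))
E
```

```text
[ 0.411 -0.046  0.725]
[0. 0. 0.]
[-0.175  0.052  0.   ]
[-0.358  0.069  0.   ]
[-0.54   0.051  0.   ]
[-0.715 -0.002  0.   ]
```

Call:
apply_moves(
  rows=[
    [[0.41,-0.046,0.2],[0,0,0]],
    [[0.41,-0.046,0.3],[0,0,0]],
    [[0.41,-0.046,0.5],[0,0,0]],
    [[0.41,-0.046,0.725],[0,0,0]],
    [[0.41,-0.046,0.725],[0,0,0]],
    [[0.41,-0.046,0.725],[0,0,0]],
  ],
)

```text
clock: 3.12
tcp_pos: [0.4577, -0.0263, 0.0766]
orientation: [1.85, 2.538, 0.002]
contact_force: [0.1, -0.3, 1.0]
grip_width: -0.0003
gripper_force: 0.0
```

```bash
python3 - <<'E'
from h import *
d=snap('wrist','w2.png'); s=snap('side','s2.png'); c=snap('scene','sc2.png'); o=telemetry.get_obs(); print(o['tcp_pos'],o['orientation'],o['contact_force'])
A=cv2.resize(cv2.imread('pics/w2.png')[120:420,140:420],None,fx=1.6,fy=1.6)
B=cv2.resize(cv2.imread('pics/sc2.png')[200:320,220:340],None,fx=2.9,fy=2.9,interpolation=cv2.INTER_CUBIC)
o=np.zeros((480,800,3),'uint8'); o[:,:448]=A; o[:348,450:798]=B; cv2.imwrite('pics/c3.png',o)
E
```

```text
[ 0.45837506 -0.02622076  0.07728513] [1.84865384 2.53640608 0.00549599] [ 0.31320896 -0.08329213  0.28989159]
```

View pics/c3.png

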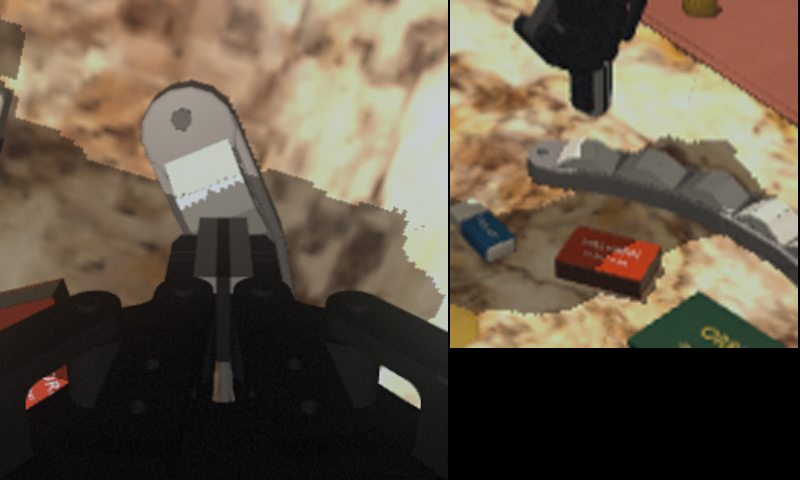

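```bash
python3 - <<'E'
from h import *
d=load('w2.png'); W=np.load('W.npy')
o=telemetry.get_obs(); print(o['tcp_pos'],o['qvel'].round(4))
t=np.radians(17.83+22); x=np.array([np.cos(t),np.sin(t)]); y=np.array([-x[1],x[0]])
print('expect edge',W[0]+y*.0065,'seen',cast(d,140+208/1.6,120+184/1.6,.0235))
print('expect slope end',W[0]+y*.021,'seen',cast(d,140+197/1.6,120+151/1.6,.0145))
c=cast(d,140+181/1.6,120+118/1.6,.015); print('cap',c)
print(go([*W[0],.05]))
E
```

```text
[ 0.45837506 -0.02622076  0.07728513] [-0.0004  0.0025 -0.0016  0.0065 -0.0025 -0.007   0.0011]
expect edge [ 0.45227524 -0.01951487] seen [ 0.45049347 -0.0184402   0.0235    ]
expect slope end [ 0.44298782 -0.00837962] seen [ 0.44395932 -0.01109447  0.0145    ]
cap [ 0.4353165  -0.00142796  0.015     ]
[ 0.009 -0.006  0.109]
```

Call:
apply_moves(
  rows=[
    [[0.006,-0.008,0.05],[0,0,0]],
    [[0.006,-0.008,0.09],[0,0,0]],
    [[0.006,-0.008,0.09],[0,0,0]],
    [[0.006,-0.008,0.09],[0,0,0]],
  ],
)

```text
clock: 3.78
tcp_pos: [0.4543, -0.0257, 0.0524]
orientation: [-1.851, -2.538, 0.001]
contact_force: [0.2, 0.6, -0.9]
grip_width: 0.0
gripper_force: 0.0
```

Call:
apply_moves(
  rows=[
    [[0,0,0.012],[0,0,0]],
    [[0,0,0.012],[0,0,0]],
    [[0,0,0.012],[0,0,0]],
  ],
)

```text
clock: 4.15
tcp_pos: [0.4543, -0.0255, 0.0496]
orientation: [-1.85, -2.539, -0.0]
contact_force: [0.2, -0.3, -0.2]
grip_width: -0.0003
gripper_force: 0.0
```

Call:
apply_moves(
  rows=[
    [[0.004,0.004,0.012],[0,0,0]],
    [[0.004,0.004,0.012],[0,0,0]],
    [[0.004,0.004,0.012],[0,0,0]],
  ],
)

```text
clock: 4.53
tcp_pos: [0.455, -0.0241, 0.0465]
orientation: [-1.85, -2.539, -0.0]
contact_force: [-0.3, -0.5, 0.8]
grip_width: -0.0003
gripper_force: 0.0
```

Call:
apply_moves(
  rows=[
    [[0,0,0.008],[0,0,0]],
    [[0,0,0.008],[0,0,0]],
    [[0,0,0.008],[0,0,0]],
  ],
)

```text
clock: 4.9
tcp_pos: [0.4549, -0.0243, 0.0445]
orientation: [-1.85, -2.539, 0.0]
contact_force: [0.0, 0.1, -0.2]
grip_width: -0.0005
gripper_force: 0.0
```

Call:
apply_moves(
  rows=[
    [[0,0,0.008],[0,0,0]],
    [[0,0,0.008],[0,0,0]],
    [[0,0,0.008],[0,0,0]],
  ],
)

```text
clock: 5.28
tcp_pos: [0.455, -0.0243, 0.0426]
orientation: [-1.85, -2.539, -0.0]
contact_force: [-1.4, -0.5, 4.8]
grip_width: -0.0004
gripper_force: 2.3
```

```bash
python3 - <<'E'
from h import *
w=snap('wrist','w3.png'); c=snap('scene','sc3.png'); o=telemetry.get_obs(); print(o['tcp_pos'],o['contact_force'])
A=cv2.resize(cv2.imread('pics/w3.png')[150:350,180:380],None,fx=2,fy=2)
B=cv2.resize(cv2.imread('pics/sc3.png')[225:305,235:335],None,fx=4,fy=4,interpolation=cv2.INTER_CUBIC)
o=np.zeros((400,800,3),'uint8'); o[:,:400]=A; o[:320,400:]=B; cv2.imwrite('pics/c4.png',np.clip(o*1.4,0,255))
E
```

```text
[ 0.45498456 -0.02424588  0.04263361] [-1.05421014 -0.53237619  4.30115998][ WARN:0@0.677] global loadsave.cpp:1063 imwrite_ Unsupported depth image for selected encoder is fallbacked to CV_8U.
```

View pics/c4.png

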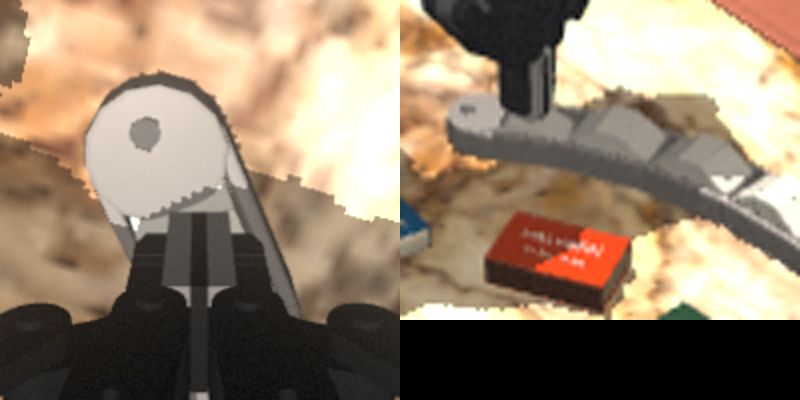

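Call:
apply_moves(
  rows=[
    [[0,0.002,0.003],[0,0,0]],
    [[0,0.005,0.006],[0,0,0]],
    [[-0.022,0.013,0.006],[0,0,0]],
    [[-0.044,0.021,0.006],[0,0,0]],
    [[-0.066,0.028,0.006],[0,0,0]],
    [[-0.088,0.035,0.006],[0,0,0]],
    [[-0.109,0.041,0.006],[0,0,0]],
    [[-0.131,0.047,0.006],[0,0,0]],
  ],
)

```text
clock: 6.38
tcp_pos: [0.4732, -0.0488, 0.0401]
orientation: [-1.842, -2.534, 0.001]
contact_force: [-8.5, 15.9, 6.4]
grip_width: -0.0001
gripper_force: 7.6
```

```bash
python3 - <<'E'
from h import *
W=np.load('W.npy'); o=telemetry.get_obs(); print(o['tcp_pos'],o['contact_force'],o['orientation'])
for w in W: print(go([*w,.0412]))
E
```

```text
[ 0.47319377 -0.04881293  0.04014478] [-8.50739383 15.89315096  6.41523494] [-1.84238635e+00 -2.53416220e+00  1.38554004e-03]
[ 0.113 -0.034 -0.003]
[-0.063  0.018 -0.005]
[-0.245  0.035 -0.006]
[-0.427  0.017 -0.007]
[-0.603 -0.035 -0.008]
```

Call:
apply_moves(
  rows=[
    [[0,0.0,-0.005],[0,0,0]],
    [[-0.015,0.003,-0.005],[0,0,0]],
    [[-0.03,0.005,-0.004],[0,0,0]],
    [[-0.045,0.007,-0.003],[0,0,0]],
    [[-0.045,0.007,-0.003],[0,0,0]],
  ],
)

```text
clock: 7.0
tcp_pos: [0.4811, -0.0614, 0.0418]
orientation: [-1.849, -2.538, -0.001]
contact_force: [-2.0, 2.1, 6.2]
grip_width: -0.0
gripper_force: 3.2
```

```bash
python3 - <<'E'
from h import *
W=np.load('W.npy'); o=telemetry.get_obs(); print(o['tcp_pos'],o['contact_force'],o['orientation'])
for w in W: print(go([*w,.0412]))
E
```

```text
[ 0.48107774 -0.06135387  0.0417805 ] [-1.96693873  2.09484883  6.1771556 ] [-1.84899267e+00 -2.53816267e+00 -5.94973455e-04]
[ 0.171 -0.049  0.003]
[-0.005  0.003  0.002]
[-0.187  0.021  0.002]
[-0.37   0.003  0.002]
[-0.545 -0.049  0.002]
```

Call:
apply_moves(
  rows=[
    [[-0.025,0.006,0],[0,0,0]],
    [[-0.05,0.011,-0.002],[0,0,0]],
    [[-0.075,0.014,-0.005],[0,0,0]],
    [[-0.1,0.016,-0.007],[0,0,0]],
    [[-0.12,0.018,-0.007],[0,0,0]],
    [[-0.14,0.02,-0.006],[0,0,0]],
    [[-0.16,0.021,-0.004],[0,0,0]],
    [[-0.18,0.022,-0.001],[0,0,0]],
    [[-0.188,0.022,0.001],[0,0,0]],
    [[-0.188,0.022,0.001],[0,0,0]],
  ],
)

```text
clock: 8.25
tcp_pos: [0.5012, -0.1052, 0.0417]
orientation: [-1.851, -2.538, -0.001]
contact_force: [-1.6, 3.9, 6.5]
grip_width: 0.0002
gripper_force: 3.2
```

```bash
python3 - <<'E'
from h import *
W=np.load('W.npy'); o=telemetry.get_obs(); print(o['tcp_pos'],o['contact_force'],o['orientation'])
for w in W: print(go([*w,.0412]))
E
```

```text
[ 0.50116087 -0.10517308  0.04172011] [-1.63686482  3.87053417  6.4602207 ] [-1.85063844e+00 -2.53844006e+00 -7.49500744e-04]
[ 0.362 -0.072  0.002]
[ 0.186 -0.02   0.002]
[ 0.004 -0.002  0.002]
[-0.178 -0.019  0.002]
[-0.354 -0.071  0.002]
```

Call:
apply_moves(
  rows=[
    [[-0.025,0.0,0],[0,0,0]],
    [[-0.05,0.0,-0.002],[0,0,0]],
    [[-0.075,-0.002,-0.005],[0,0,0]],
    [[-0.1,-0.005,-0.007],[0,0,0]],
    [[-0.12,-0.008,-0.007],[0,0,0]],
    [[-0.14,-0.012,-0.006],[0,0,0]],
    [[-0.16,-0.015,-0.004],[0,0,0]],
    [[-0.175,-0.018,-0.001],[0,0,0]],
    [[-0.182,-0.02,0.001],[0,0,0]],
    [[-0.182,-0.02,0.001],[0,0,0]],
  ],
)

```text
clock: 9.5
tcp_pos: [0.5105, -0.15, 0.0416]
orientation: [1.85, 2.538, 0.001]
contact_force: [-1.1, 4.4, 6.3]
grip_width: -0.0
gripper_force: 3.4
```

```bash
python3 - <<'E'
from h import *
W=np.load('W.npy'); o=telemetry.get_obs(); print(o['tcp_pos'],o['contact_force'],o['orientation'])
for w in W: print(go([*w,.0412]))
E
```

```text
[ 0.51053554 -0.15004111  0.04159542] [-1.05870195  4.41172244  6.26439909] [1.85037511e+00 2.53841235e+00 1.10406707e-03]
[ 0.544 -0.052  0.002]
[ 0.369 -0.     0.002]
[0.186 0.017 0.002]
[ 0.004 -0.     0.002]
[-0.172 -0.052  0.002]
```

Call:
apply_moves(
  rows=[
    [[-0.025,-0.005,0],[0,0,0]],
    [[-0.05,-0.01,-0.002],[0,0,0]],
    [[-0.075,-0.018,-0.005],[0,0,0]],
    [[-0.1,-0.026,-0.007],[0,0,0]],
    [[-0.12,-0.033,-0.007],[0,0,0]],
    [[-0.14,-0.04,-0.006],[0,0,0]],
    [[-0.158,-0.046,-0.004],[0,0,0]],
    [[-0.172,-0.051,-0.001],[0,0,0]],
    [[-0.177,-0.053,0.002],[0,0,0]],
    [[-0.177,-0.053,0.002],[0,0,0]],
  ],
)

```text
clock: 10.75
tcp_pos: [0.5113, -0.1962, 0.0411]
orientation: [1.851, 2.538, 0.001]
contact_force: [-0.2, 4.3, 7.5]
grip_width: -0.0001
gripper_force: 3.9
```

```bash
python3 - <<'E'
from h import *
W=np.load('W.npy'); o=telemetry.get_obs(); print(o['tcp_pos'],o['contact_force'],o['orientation'])
for w in W: print(go([*w,.0412]))
E
```

```text
[ 0.51134524 -0.1961804   0.04111765] [-0.17841237  4.28570959  7.54733397] [1.85064927e+00 2.53845185e+00 1.13617333e-03]
[ 0.721  0.001 -0.   ]
[ 0.545  0.053 -0.   ]
[ 0.363  0.071 -0.   ]
[ 0.181  0.053 -0.   ]
[ 0.005  0.001 -0.   ]
```

Call:
apply_moves(
  rows=[
    [[0,0,-0.05],[0,0,0]],
    [[0,0,-0.2],[0,0,0]],
    [[0,0,-0.4],[0,0,0]],
    [[0,0,-0.6],[0,0,0]],
    [[0,0,-0.8],[0,0,0]],
    [[0,0,-0.8],[0,0,0]],
    [[0,0,-0.8],[0,0,0]],
  ],
)

```text
clock: 11.62
tcp_pos: [0.5103, -0.1967, 0.2405]
orientation: [-1.852, -2.538, 0.001]
contact_force: [0.2, 0.1, -0.3]
grip_width: -0.0001
gripper_force: 0.0
```

```bash
python3 - <<'E'
from h import *
c=snap('scene','sc5.png'); o=telemetry.get_obs(); print(o['tcp_pos'],o['contact_force'])
a=cv2.imread('pics/sc5.png')[225:345,215:405]
cv2.imwrite('pics/c5.png',cv2.resize(a,None,fx=4,fy=4,interpolation=cv2.INTER_CUBIC))
E
```

```text
[ 0.50998055 -0.19643569  0.23985259] [-0.25620149  0.45804731 -0.24479487]
```

View pics/c5.png

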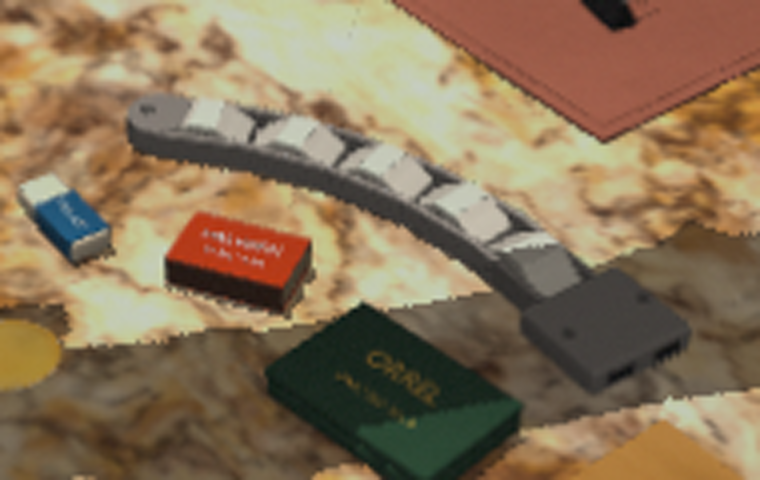

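All five links sit low and even, and the bystanders are where they were.

```bash
python3 -c "
from h import *
print(job.hand_in())"
```

```text
the job is handed in; nothing more can be done
None
```

I ran the fingertip from link 1 to link 5 in one stroke and handed the job in at about 12 s; all five links look home in the last picture, the small things look unmoved, and the highest force I read was about 19 N (the hand-in gave no verdict).

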